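# Index the dip turntable to its next station

### The job

Turn the dip turntable on the pass counter-clockwise (seen from above) to its next station: pull up the spring plunger's black knob, swing the turntable round by it, and let the pin drop home and lock in the very next hole, not the one after. Feel for the hole and never force the pin sideways against it; keep the three dip cups standing on the turntable and leave everything else on the table alone.

Things in the scene. Friction and masses are not known exactly. Their poses are not given: they have to be found in the camera images.
- turntable (a joint): angle of the wooden turntable on its fixed base, rad; 0 at the start (pin locked in the home hole), grows counter-clockwise seen from above. It turns with about 0.12 N m of friction and stays where it is left. The next hole is not known exactly: anywhere from 0.63 to 1.12 rad. The hole after it, 0.785 rad further on, is wrong. The track between is flat.
- plunger (a joint): lift of the spring plunger and its pin, m: 0 = pin fully down in a hole, 0.010 = pin tip resting on the flat track, 0.014 = upper stop. The spring pulls down with 7 N at 0, 10 N at 0.012. Pin 8 mm thick with a round tip; holes 10 mm wide along the track. More than 35 N between pin and track counts as forcing.
- knob (a point): middle of the plunger's black knob, an upright cylinder 24 mm across, 30 mm high, red dot on top; 90 mm above the table when down, rises with the plunger. On the turntable's index arm, 115 mm from its axis, on the robot's side, over a steel housing 24 mm across whose top is at 64 mm. Nothing near it is higher than 67 mm.
- turntable_axis (a point): centre of the top of the round wooden turntable (176 mm across, top 30 mm above the table); the vertical turning axis passes through it. Its axes turn with the turntable.
- index_base: fixed aluminium pan, 270 mm across, rim 21 mm high; origin at its centre on the table. In it the track (top at 22 mm) runs at 115 mm radius: steel at home, then a brass segment clamped by hand with the next holes. With the knob let go and pushed sideways (2 to 4 N) the pin slides on the track, snaps into a hole, and the turntable then blocks.
- ramekin_1: dip cup with red sauce, 65 mm across, 37 mm high, loose on the turntable, centre 47 mm from the axis; origin in the middle of its underside
- ramekin_3: empty white dip cup, same size and place radius; origin in the middle of its underside
- ramekin_4: dip cup with beige sauce, same size and place radius; origin in the middle of its underside
- tongs: loose steel tongs, 254 mm long, bystander; origin in the middle of the underside
- dial_thermometer: loose dial thermometer, 157 mm long, bystander; origin in the middle of the underside
- marker_3: loose red marker, 130 mm long, bystander; origin in the middle of the underside
- kitchen_timer: white kitchen timer standing on edge, 22x64x62 mm, bystander; origin in the middle of the underside
Not all that is in view belongs to the job. What is shaped like the ramekin_4 but pink or yellow is not meant. There is more than one size of the ramekin_1; the job needs the larger.

How it is judged:
By the outcome, as a careful person would: the job done as asked, in the order asked, and still so for the second after the job is handed in, with the robot touching nothing.
It also fails if it takes over 54 s, if anything falls off the work surface, if the arm or the gripper's body presses on something with over 40 N, if the wrist force passes 120 N, or if a joint passes its speed limit or range.

### The arm

A 6-joint arm with a two-finger parallel gripper is mounted at the origin on a cart in front of the work surface, level with it; the furniture and walls round the work are solid. World frame = base frame: x ahead of the robot, y to its left, z up, the work surface at z = 0. Lengths are in m, angles in rad, forces in N, time in s.
With the tool pointing down it reaches from about 0.35 to 1 m from the base axis. Payload 7.1 kg.
Tool frame: the origin (TCP) lies between the finger pads; the fingertips stand 22 mm ahead of it and the grasp point (between the pads) lies 3 mm ahead of it; x points along the fingers, y is the direction in which the jaws open and shut, and the axes are right-handed (so a half turn about x gives the same grasp; the last joint's range is limited). The gripper opens to 85 mm and grips with 20 to 120 N. Pads are 22 mm wide; open, the fingers measure 114 mm over their backs; the gripper's body (76 mm by 85 mm) begins 54 mm behind the grasp point. The pads swing forward as they close: fully open they stand 13 mm farther back than shut.
Start: joints at [-1.334, 0.423, 1.63, -0, 1.089, -0.019], TCP at [0.158, -0.605, 0.253] pointing down, gripper open.
Joint ranges: [-3, 3], [-0.9, 2.11], [0.09, 2.58], [-1.31, 4.45], [0.11, 2.69], [-2.54, 2.54]. Speed limits (rad/s): [2.39, 2.39, 3.01, 3.14, 3.14, 3.14].

### API

Orientations are given as a rotation vector (axis times angle).
In Python, from rig import manip gives the robot as it stands. The module is installed in compiled form; this text tells all that it offers. Calls block until the motion is done:
- manip.move_to(position, orientation): joint-space move of the TCP to a pose.
- manip.servo_line(position, orientation=None, rate=0.15): straight line of the TCP; orientation=None keeps the orientation; rate is the mean speed in m/s.
- manip.set_joints(angles): joint-space move.
- manip.command_gripper(opening, f_grip=None): finger opening in m; f_grip is the grip in N (None keeps the last); returns when the fingers have stopped.
- manip.hold(seconds).
- manip.solve_ik(position, orientation): joint angles nearest the present ones, or None.
- manip.camera(name): name is "scene" or "top" or "wrist"; returns a dict with "image" (420x560x3 uint8, red, green, blue), "fx", "fy", "cx", "cy" (pixels), "cam_to_world" (4x4, takes a point from camera to world coordinates); the wrist camera has in their place "mount" (4x4, takes a point from camera to tool coordinates, whose origin is the TCP and whose axes are the tool frame's). Camera axes: x right, y down, z forward; pixel columns grow to the right and rows downward; lengths in m; the calibration is good to about 2 mm. The wrist camera is an equidistant fisheye: a pixel r from the principal point sees the ray r / f radians off the axis. A picture is of the moment at which its call begins: read the wrist's pose just before it. There is no depth.
A pose or a line that the arm cannot do raises manip.IKError and nothing moves.
- manip.sign_off(): hands the job in, once; it reports no verdict.
Readings, each from a call of its own:
- manip.get_time(): time.
- manip.get_joint_positions(): joint angles.
- manip.get_joint_vel(): joint speeds.
- manip.get_tau(): joint torques, N m.
- manip.get_position(): TCP position.
- manip.get_ee_rot(): TCP orientation.
- manip.get_contact_force(): force on the tool from outside, world axes, zero at the start.
- manip.get_torque(): the same for the moment, N m.
- manip.get_width(): finger opening in m.
Only numpy, scipy, OpenCV 4.12 (cv2) and the standard library are available. Lean on these libraries where they do the work, as an engineer would, in place of code of your own. Each camera call takes 0.05 s, during which the arm holds its last target.

## Working session

There is one attempt and no reset: what is moved stays moved. The work goes in short steps, each a Python script; the robot and the scene stay as the last script left them, time stands still between calls to the robot, and variables do not carry over. Pictures are saved under pics/ and viewed, and the job is handed in when it is done.

```bash
mkdir -p pics; python3 - <<'E'
from rig import manip
import cv2,numpy as np
print(manip.get_time(),manip.get_position(),manip.get_ee_rot(),manip.get_width())
for n in("scene","top"):
    c=manip.camera(n); cv2.imwrite(f"pics/{n}0.png",c["image"][:,:,::-1]); print(n,c["fx"],c["fy"],c["cx"],c["cy"]);print(np.round(c["cam_to_world"],4).tolist())
    np.savez(f"pics/{n}0.npz",**c)
E
```

```text
0.0 [ 0.15802833 -0.6041707   0.25253992] [ 2.08561256  0.26982308 -2.08595966] 0.08549618687417605
scene 538.5511283902189 538.5511283902189 278.952816542095 193.78473083239405
[[-0.8911, -0.2364, 0.3874, -0.0624], [-0.4537, 0.4429, -0.7733, 1.1563], [0.0112, -0.8648, -0.5019, 0.8971], [0.0, 0.0, 0.0, 1.0]]
top 504.3453786339564 504.3453786339564 279.4407704241092 210.25262465504474
[[0.015, -0.976, 0.2172, 0.3385], [-0.9999, -0.0134, 0.009, -0.1389], [-0.0059, -0.2173, -0.9761, 1.2949], [0.0, 0.0, 0.0, 1.0]]
```

View pics/scene0.png

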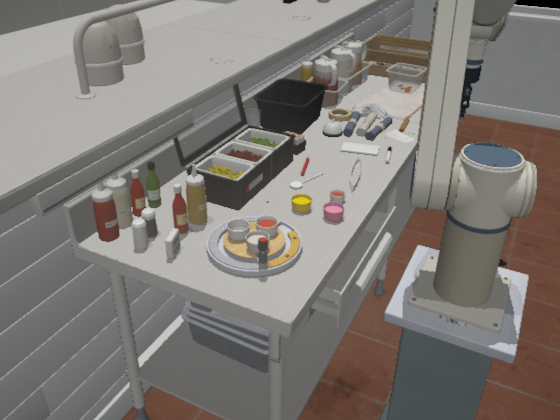

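View pics/top0.png

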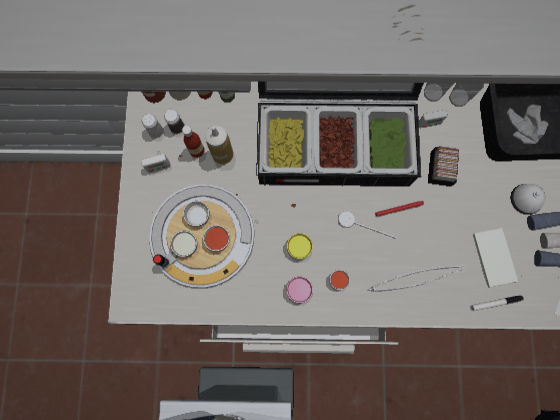

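```bash
cat > h.py <<'E'
import numpy as np,cv2
def ray(c,u,v):
    T=c["cam_to_world"];d=np.array([(u-c["cx"])/c["fx"],(v-c["cy"])/c["fy"],1.]);return T[:3,3],T[:3,:3]@d
def onz(c,u,v,z):
    o,d=ray(c,u,v);return o+d*(z-o[2])/d[2]
def proj(c,p):
    T=c["cam_to_world"];q=T[:3,:3].T@(np.asarray(p)-T[:3,3]);return np.array([c["cx"]+c["fx"]*q[0]/q[2],c["cy"]+c["fy"]*q[1]/q[2]])
E
python3 - <<'E'
from h import *
for n,b in(("top",(130,170,140,130)),("scene",(190,180,130,100))):
    c=dict(np.load(f"pics/{n}0.npz"));im=c["image"]
    x,y,w,h=b
    cv2.imwrite(f"pics/{n}0z.png",cv2.resize(im[y:y+h,x:x+w,::-1],None,fx=5,fy=5,interpolation=cv2.INTER_CUBIC)[:600,:800])
    hs=cv2.cvtColor(im,cv2.COLOR_RGB2HSV)
    m=((hs[...,0]<8)|(hs[...,0]>172))&(hs[...,1]>150)&(hs[...,2]>90)
    nn,l,s,ce=cv2.connectedComponentsWithStats(m.astype(np.uint8))
    for i in range(1,nn):
        if x<ce[i][0]<x+w and y<ce[i][1]<y+h: print(n,s[i],ce[i],onz(c,*ce[i],.105))
    m=(hs[...,0]>10)&(hs[...,0]<25)&(hs[...,1]>60)&(hs[...,2]>120)
    nn,l,s,ce=cv2.connectedComponentsWithStats(m.astype(np.uint8))
    for i in range(1,nn):
        if s[i][4]>60 and x<ce[i][0]<x+w and y<ce[i][1]<y+h: print(n,'wood',s[i],ce[i],onz(c,*ce[i],.03))
E
```

```text
top [206 228  22  21 370] [216.27567568 238.06756757] [0.53301732 0.02204659 0.105     ]
top [154 255   7   8  46] [156.97826087 258.63043478] [0.48174814 0.16059068 0.105     ]
top wood [ 167  201   68   68 1788] [203.26957494 235.89541387] [0.55040395 0.06552184 0.03      ]
top wood [166 260  73  25 698] [201.82378223 274.30802292] [0.45308712 0.0644842  0.03      ]
scene [258 220  17   7  82] [266.15853659 223.2195122 ] [0.50793575 0.09203279 0.105     ]
scene [260 238   6   3  16] [262.5   239.125] [0.48125387 0.16170424 0.105     ]
scene wood [292 202  19  11 127] [300.78740157 207.51181102] [ 0.50939562 -0.13619025  0.03      ]
scene wood [267 228  18  28 299] [275.91973244 242.69230769] [0.4916389  0.06524361 0.03      ]
scene wood [267 231  33  37 383] [287.08616188 250.54830287] [0.44800729 0.08372347 0.03      ]
scene wood [224 232  32  27 404] [237.54207921 247.61386139] [0.57371988 0.13488521 0.03      ]
```

View pics/top0z.png

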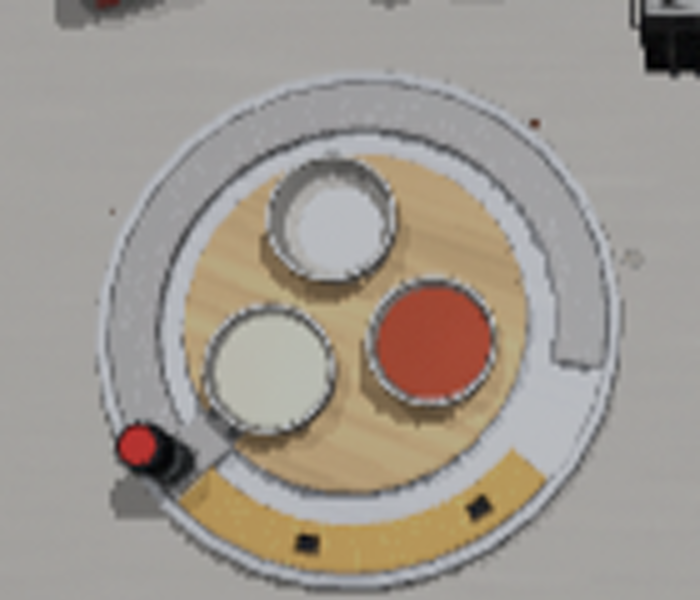

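View pics/scene0z.png

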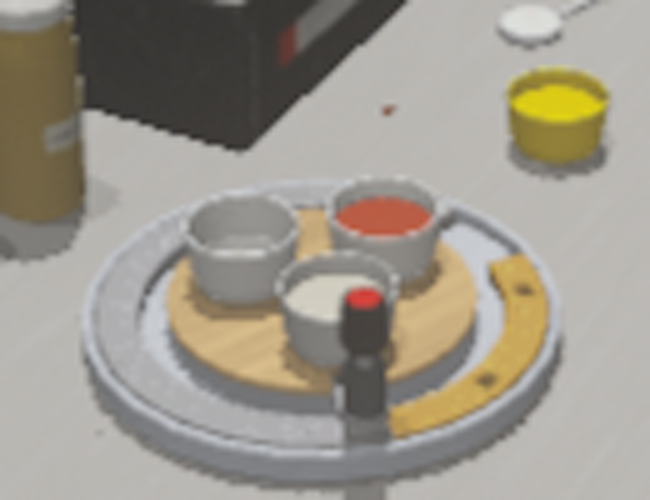

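```bash
python3 - <<'E'
from h import *
c=dict(np.load("pics/top0.npz"));im=c["image"]
def fit(P):
    A=np.c_[2*P[:,:2],np.ones(len(P))];s=np.linalg.lstsq(A,(P[:,:2]**2).sum(1),rcond=None)[0];return s[:2],np.sqrt(s[2]+s[:2]@s[:2])
z=lambda u,v:(130+u/5-.4,170+v/5-.4)
rim=[(98,340),(110,250),(160,165),(250,98),(360,73),(470,96),(560,165),(612,260),(618,340),(585,450),(520,530),(440,575),(360,590),(280,575),(200,530)]
P=np.array([onz(c,*z(*p),.021) for p in rim]);print(fit(P))
w=[(184,320),(210,240),(265,180),(360,153),(440,175),(505,235),(528,320),(510,400),(450,465),(370,493),(300,480)]
P=np.array([onz(c,*z(*p),.030) for p in w]);ax,r=fit(P);print(ax,r)
hs=cv2.cvtColor(im,cv2.COLOR_RGB2HSV)
k=onz(c,156.98,258.63,.105);print('knob',k,np.linalg.norm(k[:2]-ax))
s=dict(np.load("pics/scene0.npz"));print('knob sc',onz(s,262.5,239.1,.105))
a0=np.arctan2(*(k[:2]-ax)[::-1])
for p in[(307,543),(480,507)]:
    q=onz(c,*z(*p),.022)[:2]-ax;print(q+ax,np.linalg.norm(q),(np.arctan2(q[1],q[0])-a0)%(2*np.pi))
E
```

```text
(array([0.55564304, 0.07236463]), np.float64(0.133707674153141))
[0.55586737 0.07176584] 0.08758286702722656
knob [0.48174923 0.16058662 0.105     ] 0.11568332196735039
knob sc [0.48130694 0.16160648 0.105     ]
[0.44367993 0.09252047] 0.11409108518133072 0.6924571517801268
[0.46297879 0.00621337] 0.11368998871784591 1.4899369393571522
```

```bash
cat >> h.py <<'E'
from scipy.spatial.transform import Rotation as Ro
AX=np.array([.5557,.0721]); K=np.array([.4815,.1611])
R0=np.linalg.norm(K-AX); A0=np.arctan2(K[1]-AX[1],K[0]-AX[0])
FLIP=0.
def rot(th,flip=None):
    p=A0+th+np.pi/2+(FLIP if flip is None else flip)
    c,s=np.cos(p),np.sin(p)
    return Ro.from_matrix(np.array([[0,c,s],[0,s,-c],[-1,0,0]])).as_rotvec()
def pos(th,z,dr=0): return np.array([*(AX+(R0+dr)*np.array([np.cos(A0+th),np.sin(A0+th)])),z])
E
python3 - <<'E'
from h import *
from rig import manip
print(R0,A0)
for f in(0,np.pi):
  for th in(0,.7,1.1):
    print(f,th,[None if (q:=manip.solve_ik(pos(th,z),rot(th,f))) is None else np.round(q,2) for z in(.2,.095)])
E
```

```text
0.11587337916881513 2.2657555974631403
0 0 [None, None]
0 0.7 [array([0.18, 0.25, 2.05, 0.  , 0.85, 1.93]), array([0.18, 0.45, 2.1 , 0.  , 0.59, 1.93])]
0 1.1 [array([ 0.08,  0.24,  2.06, -0.  ,  0.84,  1.42]), array([ 0.08,  0.44,  2.11, -0.  ,  0.59,  1.42])]
3.141592653589793 0 [array([ 0.3 ,  0.33,  1.93,  0.  ,  0.89, -0.4 ]), array([ 0.3 ,  0.51,  1.98,  0.  ,  0.66, -0.4 ])]
3.141592653589793 0.7 [array([ 0.18,  0.25,  2.05,  0.  ,  0.85, -1.22]), array([ 0.18,  0.45,  2.1 , -0.  ,  0.59, -1.22])]
3.141592653589793 1.1 [array([ 0.08,  0.24,  2.06, -0.  ,  0.84, -1.72]), array([ 0.08,  0.44,  2.11, -0.  ,  0.59, -1.72])]
```

Flip by π. I move above the knob and check it with the wrist camera.

```bash
sed -i 's/^FLIP=0./FLIP=np.pi/' h.py; python3 - <<'E'
from h import *
from rig import manip
manip.move_to(pos(0,.19),rot(0))
p=manip.get_position();r=manip.get_ee_rot();c=manip.camera("wrist")
print(manip.get_time(),p,pos(0,.19),manip.get_contact_force())
np.savez("pics/w1.npz",p=p,r=r,**c)
im=c["image"];cv2.imwrite("pics/w1.png",im[:,:,::-1])
print({k:c[k] for k in c if k!="image"})
M=c["mount"];R=Ro.from_rotvec(r).as_matrix()
hs=cv2.cvtColor(im,cv2.COLOR_RGB2HSV)
m=((hs[...,0]<8)|(hs[...,0]>172))&(hs[...,1]>150)&(hs[...,2]>90)
nn,l,s,ce=cv2.connectedComponentsWithStats(m.astype(np.uint8))
for i in range(1,nn):
    if s[i][4]<30: continue
    a=np.array([ce[i][0]-c["cx"],ce[i][1]-c["cy"]])/c["fx"];t=np.hypot(*a)
    d=np.array([*(np.sin(t)*a/t),np.cos(t)])
    d=R@M[:3,:3]@d;o=p+R@M[:3,3]
    print(s[i],ce[i],o+d*(.105-o[2])/d[2])
E
```

```text
3.075 [0.48180435 0.16058477 0.19004847] [0.4815 0.1611 0.19  ] [-0.57006685  0.68659864  0.81508956]
{'fx': 325.19226210127806, 'fy': 325.19226210127806, 'cx': 278.234364758426, 'cy': 214.1842831684804, 'mount': array([[ 1.08551031e-04, -2.91029288e-01,  9.56714138e-01,
        -1.20904768e-01],
       [ 9.99999773e-01, -6.05108908e-04, -2.97534457e-04,
         1.03286756e-03],
       [ 6.65507488e-04,  9.56713953e-01,  2.91029156e-01,
        -7.44550635e-02],
       [ 0.00000000e+00,  0.00000000e+00,  0.00000000e+00,
         1.00000000e+00]])}
[267 218  27  25 516] [279.90697674 230.43604651] [0.48318389 0.16220546 0.105     ]
[ 213  328   56   33 1427] [240.21093203 344.16327961] [0.52150369 0.06627904 0.105     ]
[450 413  10   7  35] [455.02857143 415.54285714] [0.7868221  0.11388937 0.105     ]
```

View pics/w1.png

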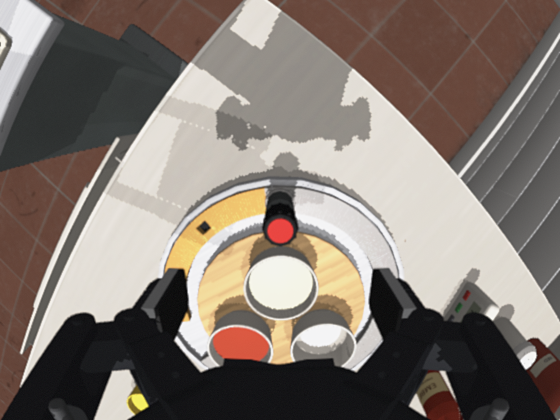

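```bash
sed -i 's/K=np.array(\[.4815,.1611\])/K=np.array([.4820,.1614])/' h.py; python3 - <<'E'
from h import *
from rig import manip
manip.servo_line(pos(0,.095),rot(0),rate=.08)
f0=manip.get_contact_force();print(f0,manip.get_torque())
manip.command_gripper(.036,20)
f=manip.get_contact_force();print('part',f-f0,manip.get_width())
manip.command_gripper(.0,20)
manip.hold(.2)
f=manip.get_contact_force()-f0;w=manip.get_width()
t=pos(.001,0)-pos(0,0);t/=np.linalg.norm(t);r=(pos(0,0,1)-pos(0,0))
print(manip.get_time(),f,'tan',f@t,'rad',f@r,w,manip.get_position()-pos(0,.095))
np.save('f0.npy',f0)
E
```

```text
[-0.16305204 -1.0478838  -0.16610117] [-0.04107494 -0.00978041  0.02480036]
part [-0.79544193  1.61306804  0.3011962 ] 0.03603130848852971
5.4 [0.30919908 1.62782557 3.13231439] tan -1.2751515029187652 rad 1.0586586234991802 0.02339308757150106 [9.26590392e-05 1.70873028e-05 1.03971658e-04]
```

```bash
python3 - <<'E'
from h import *
from rig import manip
f0=np.load('f0.npy')
t=pos(.001,0)-pos(0,0);t/=np.linalg.norm(t);r=(pos(0,0,1)-pos(0,0))
manip.command_gripper(.0,45)
print(manip.get_width(),manip.get_contact_force()-f0)
for dz in(.002,.005,.008,.011,.0125):
    manip.servo_line(pos(0,.095+dz),rot(0),rate=.02)
    manip.hold(.1)
    f=manip.get_contact_force()-f0;print(dz,f[2],f@t,f@r,manip.get_position()[2])
print(manip.get_time(),manip.get_width())
c=manip.camera("top");np.savez("pics/top1.npz",**c)
im=c["image"];hs=cv2.cvtColor(im,cv2.COLOR_RGB2HSV)
cv2.imwrite("pics/top1z.png",cv2.resize(im[170:300,130:270,::-1],None,fx=4,fy=4))
E
```

```text
0.022776945802111932 [-0.71038327  1.22342441  3.82196159]
0.002 -8.054751849973627 -2.545135789858998 -0.06195426718184695 0.09650880467173327
0.005 -8.66739370031569 -1.9612848466791035 -0.6778045314201145 0.09989475433110695
0.008 -9.758691038299547 -0.6118921077893322 -0.3794869676539672 0.10296034605327778
0.011 -10.690868540662809 -1.6119132576256596 -1.3267517597458234 0.10599483115338926
0.0125 -10.413345803251948 -0.23682425853553443 -1.1602221899632432 0.10746469193554439
7.5167 0.022606973911858817
```

View pics/top1z.png

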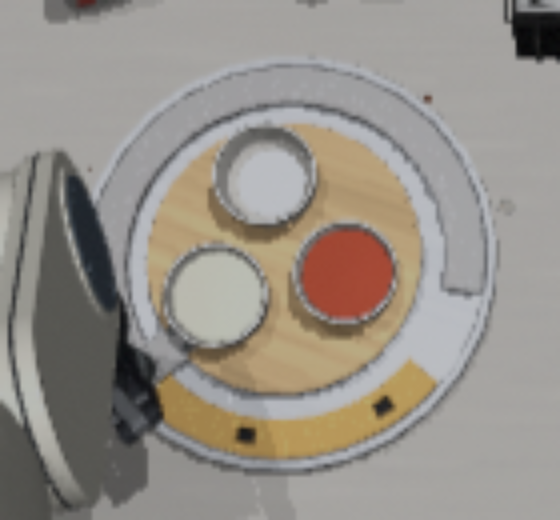

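```bash
python3 - <<'E'
from h import *
from rig import manip
f0=np.load('f0.npy'); z=.1077
th=0
for d in [.02,.04]+[.08]*6:
    th+=d
    manip.servo_line(pos(th,z),rot(th),rate=.04)
    f=manip.get_contact_force()-f0
    t=pos(th+.001,0)-pos(th,0);t/=np.linalg.norm(t);r=pos(th,0,1)-pos(th,0)
    print(round(th,3),np.round([f@t,f@r,f[2]],2))
    if abs(f@t)>12 or abs(f@r)>15: print("STOP");break
print(manip.get_time(),manip.get_width(),manip.get_position())
c=manip.camera("top");np.savez("pics/top2.npz",**c)
im=c["image"]
cv2.imwrite("pics/top2z.png",cv2.resize(im[170:300,130:270,::-1],None,fx=4,fy=4))
E
```

```text
0.02 [ -0.51  -1.26 -10.65]
0.06 [ -0.83  -1.4  -10.49]
0.14 [ -0.83  -3.82 -10.86]
0.22 [ -1.52  -4.25 -10.54]
0.3 [ -1.15  -4.36 -10.42]
0.38 [  0.43  -4.66 -10.35]
0.46 [  0.09  -5.49 -10.16]
0.54 [ -0.29  -5.03 -10.89]
10.3833 0.02268419881247564 [0.44779636 0.11095167 0.10810539]
```

View pics/top2z.png

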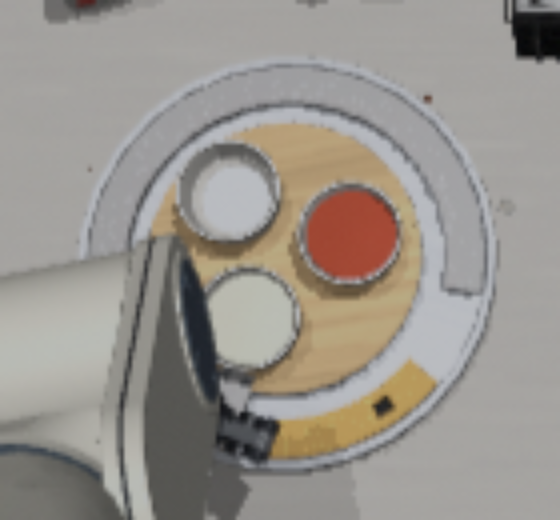

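```bash
python3 - <<'E'
from h import *
from rig import manip
f0=np.load('f0.npy'); th=.54
for z in(.1067,.1057,.1047,.104):
    manip.servo_line(pos(th,z),rot(th),rate=.02);manip.hold(.1)
    f=manip.get_contact_force()-f0;print(z,f[2])
    if f[2]>-3: break
manip.command_gripper(.029,20)
manip.servo_line(pos(th,.100),rot(th),rate=.03);manip.hold(.2)
f=manip.get_contact_force()-f0;print(manip.get_time(),manip.get_width(),f)
np.save('f1.npy',manip.get_contact_force())
E
```

```text
0.1067 -10.661268658782348
0.1057 -9.91247069150664
0.1047 -10.19774312200697
0.104 -5.157579207205096
12.55 0.028925814593087146 [ 0.88612725  1.01482    -0.18733074]
```

```bash
python3 - <<'E'
from h import *
from rig import manip
f1=np.load('f1.npy'); th=.54
while th<.85:
    th+=.006
    manip.servo_line(pos(th,.100),rot(th),rate=.02)
    f=manip.get_contact_force()-f1
    t=pos(th+.001,0)-pos(th,0);t/=np.linalg.norm(t);r=pos(th,0,1)-pos(th,0)
    print(round(th,3),np.round([f@t,f@r,f[2]],1),end=' ')
    if f@t<-6: print("block");break
print(manip.get_time(),manip.get_width(),manip.get_position())
E
```

```text
0.546 [ 0.9 -0.   1. ] 0.552 [-0.2  0.6  0.9] 0.558 [-0.6 -0.2  1. ] 0.564 [-3.8  1.6  0.2] 0.57 [0.5 0.4 0.2] 0.576 [-3.6  0.6  1. ] 0.582 [-1.7  0.9 -0.1] 0.588 [-0.3 -0.8  1.7] 0.594 [-3.8  0.7 -0.6] 0.6 [-0.9 -0.9  0.6] 0.606 [-1.1 -0.4  1. ] 0.612 [-4.3  0.6  0.2] 0.618 [-2.3  0.8  0.6] 0.624 [-0.5 -0.3 -0.1] 0.63 [-0.1  0.5 -0.7] 0.636 [-2.5  2.3  0.1] 0.642 [-0.3  0.1  0.2] 0.648 [0.3 0.7 0.4] 0.654 [0.  0.5 0.9] 0.66 [-3.   1.2  1.1] 0.666 [-0.2  1.3  0.4] 0.672 [ 0.7 -0.1  0.4] 0.678 [-0.6  0.6 -0. ] 0.684 [-0.1 -0.4  1.1] 0.69 [-0.2  1.3  1.4] 0.696 [ 0.7  0.4 -0.7] 0.702 [ 0.2  1.3 -0.2] 0.708 [-0.8 -0.1 -0. ] 0.714 [-0.3  0.4 -0.1] 0.72 [-4.3  1.   1.2] 0.726 [-6.8  1.5 -1.3] block
20.3 0.02908618112936317 [0.44156184 0.09045141 0.10003807]
```

```bash
python3 - <<'E'
from h import *
from rig import manip
f1=np.load('f1.npy'); th=.726
manip.servo_line(pos(.70,.100),rot(.70),rate=.03);th=.70
while th>.62:
    th-=.006
    manip.servo_line(pos(th,.100),rot(th),rate=.02)
    f=manip.get_contact_force()-f1
    t=pos(th+.001,0)-pos(th,0);t/=np.linalg.norm(t)
    print(round(th,3),np.round([f@t,f[2]],1),end=' ')
    if f@t>5.5: print("block back");break
c=(.724+th)/2
manip.servo_line(pos(c,.100),rot(c),rate=.03)
manip.command_gripper(.06)
manip.servo_line(pos(c,.19),rot(c),rate=.1)
p=manip.get_position();r=manip.get_ee_rot();w=manip.camera("wrist")
cv2.imwrite("pics/w2.png",w["image"][:,:,::-1]);np.savez("pics/w2.npz",p=p,r=r,**w)
print(c,manip.get_time())
s=manip.camera("scene");np.savez("pics/scene3.npz",**s)
cv2.imwrite("pics/scene3z.png",cv2.resize(s["image"][180:280,190:320,::-1],None,fx=5,fy=5,interpolation=cv2.INTER_CUBIC))
E
```

```text
0.694 [-0.1  0.2] 0.688 [-0.2  0.5] 0.682 [0.2 0.5] 0.676 [0.3 0.3] 0.67 [-0.5  0.8] 0.664 [0.7 1.1] 0.658 [1.5 1. ] 0.652 [2.5 0.7] 0.646 [4.2 1.3] 0.64 [7.9 1.6] block back
0.6819999999999999 24.8667
```

View pics/scene3z.png

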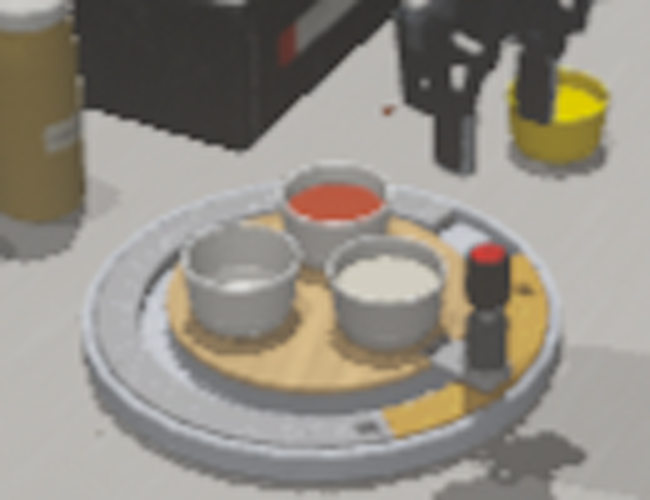

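View pics/w2.png

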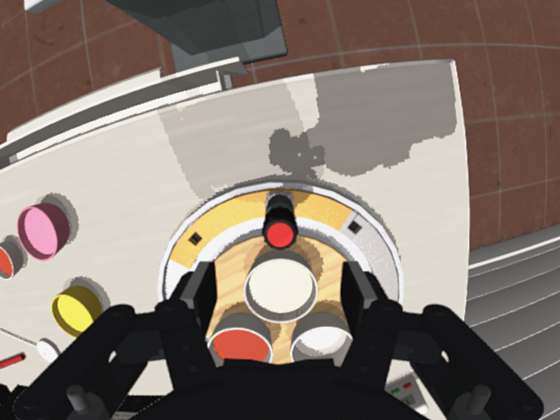

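```bash
python3 - <<'E'
from h import *
def dot(im,box):
    hs=cv2.cvtColor(im,cv2.COLOR_RGB2HSV);m=((hs[...,0]<8)|(hs[...,0]>172))&(hs[...,1]>150)&(hs[...,2]>90)
    k=np.zeros_like(m);x0,x1,y0,y1=box;k[y0:y1,x0:x1]=1;v,u=np.nonzero(m&k);return u.mean(),v.mean()
def wr(w,u,v):
    R=Ro.from_rotvec(w["r"]).as_matrix();M=w["mount"];a=np.array([u-w["cx"],v-w["cy"]])/w["fx"];t=np.hypot(*a)
    return w["p"]+R@M[:3,3],R@M[:3,:3]@np.array([*(np.sin(t)*a/t),np.cos(t)])
def tri(a,b):
    A=np.c_[a[1],-b[1]];s=np.linalg.lstsq(A,b[0]-a[0],rcond=None)[0];p,q=a[0]+s[0]*a[1],b[0]+s[1]*b[1];return (p+q)/2,np.linalg.norm(p-q)
for wn,sn,bx in(("w1","scene0",(255,270,234,245)),("w2","scene3",(280,295,224,236))):
    w=np.load(f"pics/{wn}.npz");s=np.load(f"pics/{sn}.npz")
    P,e=tri(wr(w,*dot(w["image"],(255,300,210,250))),ray(s,*dot(s["image"],bx)))
    print(P,e,np.linalg.norm(P[:2]-AX),np.arctan2(P[1]-AX[1],P[0]-AX[0])%(2*np.pi)-A0)
E
```

```text
[0.48231788 0.16177932 0.1048319 ] 0.0019533504394450146 0.11587629553628481 -0.004199465184435258
[0.44379767 0.09610408 0.10557882] 0.0018799451279632186 0.11444792055828969 0.6695060352212465
```

```bash
python3 - <<'E'
from rig import manip
manip.hold(.2);print(manip.get_contact_force(),manip.get_time());manip.sign_off()
E
```

```text
[-0.84033029  0.4761729   0.45449266] 25.1167
the job is handed in; nothing more can be done
```

The turntable is locked in the very next hole, at about 0.67–0.69 rad. The job was handed in at 25 s of the 54 s allowed.

**What I did:** I gripped the knob and lifted it about 12 mm against roughly 10 N of spring pull. I then swung it 0.54 rad, set the pin down on the track and opened the jaws loosely. From there I pushed the knob with one finger at about 0–4 N. The pushing force vanished at about 0.67 rad as the pin snapped in, and I stopped when it blocked at about 7 N.

**Checks:**
- **Locked:** it blocked when pushed forward (6.8 N). It also blocked when pushed back (7.9 N), though that force built up gradually over several small steps.
- **Pin down:** the red dot triangulates to 105.6 mm high, against 104.8 mm at the start. With the pin still up on the track it would be about 10 mm higher.
- **Right hole:** the knob's angle measures 0.67 rad from two views. That matches the next hole within camera accuracy: it measured 0.69 rad at the start, and the wrong one 1.49 rad.
- **Cups:** all three are still standing on the turntable.
- **Other things:** the arm touched only the knob. I saw nothing else out of place, but took no measured before-and-after check of the bystanders.
- **Robot clear:** the gripper was well above everything, with only sensor noise on the force reading.

**Disagreement:** the camera estimates of the knob's position differed by up to about 2 mm, which is the stated calibration accuracy.

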